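Wedge the rocking mixer

ROBOT

A 6-joint arm with a two-finger parallel gripper is mounted at the origin on a cart in front of the work surface, level with it; the furniture and walls round the work are solid. World frame = base frame: x ahead of the robot, y to its left, z up, the work surface at z = 0. Lengths are in m, angles in rad, forces in N, time in s.
With the tool pointing down it reaches from about 0.3 to 0.875 m from the base axis. Payload 4.2 kg.
Tool frame: the origin (TCP) lies at the very end of the fingers, on their centre line; the grasp point (between the pads) lies 19 mm behind it; z points along the fingers, y is the line along which they close (so a half turn about z gives the same grasp; the last joint's range is limited). The gripper opens to 85 mm and grips with 20 to 120 N. Pads are 22 mm wide; open, the fingers measure 114 mm over their backs; the gripper's body (76 mm by 85 mm) begins 54 mm behind the grasp point. The pads swing forward as they close: fully open they stand 13 mm farther back than shut.
Start: joints at [1.215, 0.32, 1.565, -0, 1.257, -0.02], TCP at [0.189, 0.543, 0.231] pointing down, gripper open.
Joint ranges: [-3.11, 3.11], [-0.84, 2.01], [0.21, 2.61], [-1.34, 4.49], [0.05, 2.63], [-2.56, 2.56]. Speed limits (rad/s): [2.57, 2.57, 3.14, 3.14, 3.14, 3.14].

INTERFACE

Orientations are given as a unit quaternion [w, x, y, z].
In Python, from plant import ctrl, get_image, ticket, models gives the robot as it stands.
- The arm moves only by the tool play_rows, never from a script. Its argument "deltas" is a list of rows, each a list of 7 numbers: the turn, a rotation vector about the tool's x, y, z in degrees, then the shift along the tool's x, y, z in m, then the closure in counts, from 0 (fully open) to 255 (shut). In form: [[wx, wy, wz, x, y, z, fingers], ...]. A call has 1 to 5 rows; each row shifts and turns the commanded pose from where the row before left it, along the tool's axes as they then stand; what a row does not reach is not made up. A row lasts 1/10 s, in which the tool goes at most 50 mm and 8.59 degrees, less where a joint would pass 70% of its speed; a pose out of reach is approached as far as the arm can. A call is refused whole if a number of a shift passes 0.05 or a number of a turn 8.59, either way. A call with a gripper value outside its range is refused whole. The fingers move at their own pace and stop on an object; "force" is the grip in N (left out, the last holds). Time passes only in rows, so rows that do not move let the fingers close. It gives the time, the measured TCP pose, the force, the opening and the grip force at its end, in the units of the state.
- ctrl.state(): the state, without advancing time (a new reading comes with each control period).
- get_image(name): name is "scene" or "top" or "wrist"; returns a dict with "frame" (384x512x3 uint8, red, green, blue), "range_z" (384x512 float32, m along the optical axis (not along the pixel's ray), 0 where there is no reading), "fx", "fy", "cx", "cy" (pixels), "xyz" and "orientation" of the camera in the world. Camera axes: x right, y down, z forward; pixel columns grow to the right and rows downward; lengths in m; the calibration is good to about 2 mm. A picture is of the moment at which its call begins.
- ticket.sign_off(): hands the job in; it is judged then, once.
Trained networks look in the newest picture that a camera, given by its name, has taken for a name from the list of things; names that differ only in an ending like _2 or _b are one class to them, and where a whole thing is asked for, a point or a joint stands for the part that bears it (a point fixed in the world has none). Each returns a list of dicts, best first, with "conf" (0 to 1); they miss things now and then, are a little off and sometimes report something else, mostly with a low value. They report only what shows in the picture. A call takes as long as a camera call. They do not tell look-alikes from the thing itself.
- models.look_for(camera, name): "extent" ([left, top, width, height] in pixels, round what is visible of it).
The state is a dict: "time": time; "joints": joint angles; "dq": joint speeds; "tau": joint torques, N m; "position": TCP position; "orientation": TCP orientation; "contact_force": force on the tool from outside, world axes, zero at the start; "moment": the same for the moment, N m; "width": finger opening in m; "grasp_force": force on a finger pad.
Only numpy, scipy, OpenCV 4.12 (cv2) and the standard library are available. Lean on these libraries where they do the work, as an engineer would, in place of code of your own. Each camera call takes 0.05 s, during which the arm holds its last target. There are 200 camera calls.

TASK

The flat white mixer rocks because the cork pad under its near left foot is missing. Without gripping or lifting anything, push the wooden wedge, thin end first, from the left under that bare foot until it sits snug but does not raise the mixer; then press down firmly with the fingers on the top of the mixer over that foot to test that it no longer rocks, pushing the wedge farther and testing again if it still does. Leave the mixer standing on its pads and do not knock the other things about.

Things in the scene. Friction and masses are not known exactly. Their poses are not given: they have to be found in the camera images.
- mixer: Flat white bench mixer, loose, about 2 kg, 160 mm along its x (away from the robot), 220 mm along its y (left), yaw within 0.3 rad. Origin: centre of its footprint at the height of the feet's undersides. Four equal feet (26 mm diameter, 12 mm high) at x = +-58, y = +-88 mm; body z = 12 to 46 mm; round steel plate on top (3 mm high, 104 mm diameter, centre x = 12, y = -40 mm)
- pads: three round cork pads, 40 mm diameter, stuck to the bench under the mixer's two far feet and its near right foot; all stand equally high, 8.5 to 13 mm, different each time. Origin: middle of the mixer's place, 13 mm below the pads' tops; axes as the mixer's
- bare_foot (a point): centre of the underside of the mixer's near left foot (x = -58, y = +88 mm), which has no pad and hangs 8.5 to 13 mm above the bench: the gap to fill. By itself the mixer rests level on its three pads, but a press of about 4 N over this foot tips that corner down
- foot_rim (a point): point of the same underside's rim that looks to the mixer's +y (left) side, 13 mm from the foot's centre: where a wedge coming from the left touches first. Its axes are the mixer's
- corner_top (a point): point on the flat top of the mixer straight above the bare foot, 22 mm in from the left and near edges: the place to press; a press of 5 to 15 N here is a fair test
- wedge: Plain wooden wedge, loose, about 0.09 kg, 120 x 50 mm, flat on the bench left of the bare foot. Origin: centre of its underside; x points to the thin end (x = +60 mm, 3 mm thick); upright flat back at x = -60 mm (21 mm thick); thickness = 12 mm - 0.15 x. It starts pointing roughly (0.15 rad) along the mixer's -y at the bare foot, the thin end 40 to 80 mm short of it
- wedge_back (a point): centre of the wedge's upright back face (50 mm wide, 20 mm high), 10 mm above the bench; axes as the wedge
- wedge_slope (a point): middle of the wedge's sloping top face, 12 mm above its underside; its x runs down the slope to the thin end, y across the wedge, z square out of the slope
- lab_timer: bystander: dark grey timer, 68 x 58 x 19 mm, loose, on the bench to the right of the mixer; origin under its centre
- specimen_cup: bystander: cup with a round lid, 54 mm diameter, 60 mm high, loose, beyond the wedge; origin under its centre
- marker: bystander: marker pen, 126 mm long, 15 mm thick, loose, on the bench far left; origin under its centre
There are look-alikes about, which are no part of the job. Several things look just like the wedge: the one meant starts nearest to the robot's base.

How it is judged:
By the outcome, as a careful person would: the job done as asked, in the order asked, and still so for the second after the job is handed in, with the robot touching nothing.
It also fails if it takes over 56 s, if anything falls off the work surface, if the arm or the gripper's body presses on something with over 40 N, if the wrist force passes 120 N, or if a joint passes its speed limit or range.

## Working session

There is one attempt and no reset: what is moved stays moved. The work goes in short steps, Python scripts to look and compute and a tool call to move; the robot and the scene stay as the last step left them, time stands still between calls to the robot, and variables do not carry over. Pictures are saved under pics/ and viewed, at most 10 in all, crops included, and the job is handed in when it is done.

Besides the shell and the picture viewer there is one more tool, called after ">>>" in YAML: its name, and indented under it one key for each argument. play_rows: Moves the arm, as the interface text tells. Its arguments: {"type":"object","properties":{"deltas":{"type":"array"},"force":{"type":"number"}},"required":["deltas"]}

```bash
mkdir -p pics; ls
cat > h.py <<'E'
import numpy as np, cv2, json
from scipy.spatial.transform import Rotation as R
from plant import ctrl,get_image,ticket,models
def q2R(q): return R.from_quat([q[1],q[2],q[3],q[0]]).as_matrix()
def cloud(im):
    z=im["range_z"]; v,u=np.indices(z.shape)
    p=np.stack([(u-im["cx"])/im["fx"]*z,(v-im["cy"])/im["fy"]*z,z],-1)
    w=p@q2R(im["orientation"]).T+np.array(im["xyz"]); w[z==0]=np.nan
    return w
def shot(n):
    im=get_image(n); return im,cloud(im)
E
python3 - <<'E'
from h import *
a=[]
for n in("top","scene"):
    im,w=shot(n); np.savez(n+".npz",f=im["frame"],w=w)
    print(n,im["xyz"],im["orientation"],im["fx"])
    a.append(im["frame"])
    for k in("mixer","wedge","lab_timer","specimen_cup","marker","bare_foot"):
        for d in models.look_for(n,k):
            x,y,ww,h=d["extent"]; 
            c=w[int(np.clip(y+h/2,0,383)),int(np.clip(x+ww/2,0,511))]
            print(k,round(d["conf"],2),np.round(d["extent"]),np.round(c,3))
cv2.imwrite("pics/a.png",a[0][...,::-1]);cv2.imwrite("pics/b.png",a[1][...,::-1])
print(ctrl.state())
E
```

```text
pics
top [0.36218965 0.10376286 1.16989936] [-0.06366682  0.70898394 -0.70004826  0.05675157] 352.52323046589584
mixer 0.57 [254. 180.  71.  59.] [ 0.491 -0.017  0.058]
wedge 0.88 [350. 181.  19.  33.] [ 0.539 -0.254  0.011]
wedge 0.75 [ 90. 211.  36.  15.] [0.459 0.573 0.014]
wedge 0.69 [203. 164.  22.  36.] [0.584 0.227 0.016]
wedge 0.64 [201. 214.  37.  23.] [0.44  0.207 0.019]
wedge 0.16 [256. 179.  68.  58.] [ 0.494 -0.017  0.058]
lab_timer 0.76 [384. 220.  23.  21.] [ 0.432 -0.364  0.017]
specimen_cup 0.81 [241. 142.  18.  20.] [0.678 0.108 0.064]
bare_foot 0.93 [256. 181.  67.  59.] [ 0.488 -0.017  0.061]
scene [-0.74021205 -0.67664006  1.32407447] [-0.36589107  0.79084207 -0.44139064  0.21416547] 498.28633424694624
mixer 0.81 [232. 184.  70.  48.] [ 0.474 -0.025  0.063]
wedge 0.94 [313. 219.  30.  23.] [ 0.537 -0.252  0.014]
wedge 0.89 [197. 192.  31.  20.] [0.438 0.202 0.012]
wedge 0.69 [130. 163.  26.  15.] [0.443 0.559 0.018]
lab_timer 0.63 [334. 252.  21.  18.] [ 0.423 -0.368  0.022]
lab_timer 0.35 [273. 213.  28.  23.] [ 0.452 -0.123  0.048]
specimen_cup 0.53 [262. 165.   9.  17.] [0.673 0.094 0.046]
bare_foot 0.66 [233. 187.  69.  47.] [ 0.468 -0.029  0.059]
bare_foot 0.43 [163. 170.   8.  23.] [0.449 0.437 0.008]
{'time': 0.7, 'joints': array([ 1.21497640e+00,  3.19549476e-01,  1.56449541e+00, -1.62881916e-05,
        1.25741757e+00, -2.00266552e-02]), 'dq': array([ 0.00047485,  0.00053703,  0.00080157,  0.00033304,  0.00028818,
       -0.00090148]), 'tau': array([ 4.95387558e-04, -4.15286887e+01, -2.34385049e+01, -4.34565084e-05,
        1.97337872e-04, -1.80986336e-05]), 'position': array([0.18949352, 0.54288509, 0.23136877]), 'orientation': array([1.97727420e-05, 1.67106458e-01, 9.85938856e-01, 6.25043448e-05]), 'contact_force': array([0.23605276, 0.10049876, 0.09073016]), 'moment': array([0.00220543, 0.0332309 , 0.08527033]), 'grasp_force': 0.0, 'width': 0.08560323200044621}
```

View pics/a.png

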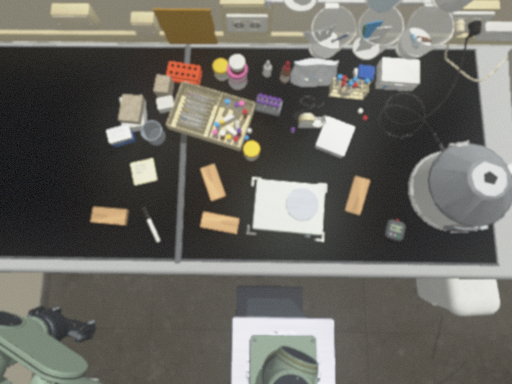

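View pics/b.png

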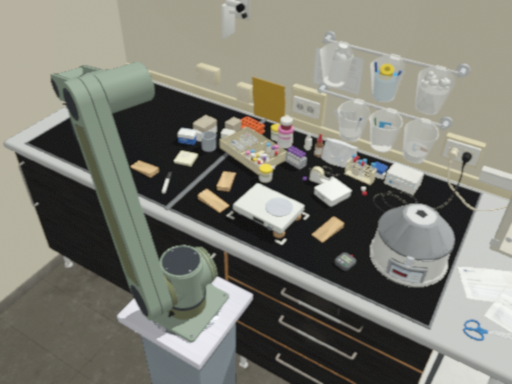

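The top view shows the mixer at about (290,207) px. The target wedge is at (220,222), left of its near-left foot, and it is also the wedge nearest the base. Look-alikes are at (212,182), (108,215) and (357,195). I'll fit rough poses next.

```bash
cat >> h.py <<'E'
def rect(P):
    c,s,a=cv2.minAreaRect((P[:,:2]*1000).astype(np.float32)); b=cv2.boxPoints((c,s,a))
    return np.round(c,1),np.round(s,1),np.round(a,1),np.round(b,1).tolist()
def toolplan(p,d):
    "world target p, desired tool y axis direction d (2d): shift in current tool axes, yaw needed about tool z (deg)"
    s=ctrl.state(); T=q2R(s["orientation"]); dl=T.T@(np.array(p)-s["position"])
    yv=T.T@np.array([d[0],d[1],0]); ang=np.degrees(np.arctan2(-yv[0],yv[1]))
    return np.round(dl,4),round((ang+90)%180-90,2)
E
python3 - <<'E'
from h import *
for n in("top","scene"):
    d=np.load(n+".npz");w=d["w"];f=d["f"].astype(int)
    x,y,z=w[...,0],w[...,1],w[...,2]
    m=(z>.04)&(z<.075)&(abs(x-.49)<.13)&(abs(y+.02)<.16); print(n,"mixer",rect(w[m]),np.median(z[m]))
    orange=(f[...,0]-f[...,2]>50)
    m=orange&(abs(x-.44)<.06)&(abs(y-.205)<.085)&(z<.04); print("wedge",m.sum(),rect(w[m]))
print(toolplan([.42,.15,.3],[1,0]))
E
```

```text
top mixer (array([494. , -17.8]), array([220.5, 169.8]), np.float64(85.2), [[400.1000061035156, -120.5], [569.2999877929688, -134.8000030517578], [587.9000244140625, 84.9000015258789], [418.6000061035156, 99.19999694824219]]) 0.057959712746673775
wedge 604 (array([451.2, 207.8]), array([125.7,  53.8]), np.float64(80.3), [[414.1000061035156, 150.39999389648438], [467.1000061035156, 141.3000030517578], [488.3999938964844, 265.20001220703125], [435.29998779296875, 274.29998779296875]])
scene mixer (array([493. , -13.7]), array([227.4, 176.1]), np.float64(85.9), [[397.20001220703125, -120.9000015258789], [572.7999877929688, -133.39999389648438], [588.9000244140625, 93.4000015258789], [413.20001220703125, 105.9000015258789]]) 0.058503356470117396
wedge 344 (array([455.6, 214.4]), array([143.4,  69.5]), np.float64(78.1), [[406.79998779296875, 151.39999389648438], [474.70001220703125, 137.10000610351562], [504.3999938964844, 277.3999938964844], [436.3999938964844, 291.70001220703125]])
(array([-0.3471, -0.295 , -0.0687]), np.float64(70.76))
```

```bash
cat >> h.py <<'E'
def rows(p,d,N,g):
    s=ctrl.state(); T=q2R(s["orientation"]); _,a=toolplan(p,d); p0=s["position"]; p=np.array(p)
    for i in range(N):
        dl=T.T@((p-p0)/N); print([0,0,round(a/N,2)]+np.round(dl,4).tolist()+[g])
        T=T@R.from_rotvec([0,0,np.radians(a/N)]).as_matrix()
E
python3 -c "
from h import *
rows([.46,.32,.25],[.9965,-.084],10,100)"
```

```text
[0, 0, np.float64(7.56), -0.0329, -0.0121, -0.0019, 100]
[0, 0, np.float64(7.56), -0.0342, -0.0077, -0.0019, 100]
[0, 0, np.float64(7.56), -0.0349, -0.0031, -0.0019, 100]
[0, 0, np.float64(7.56), -0.035, 0.0015, -0.0019, 100]
[0, 0, np.float64(7.56), -0.0345, 0.0061, -0.0019, 100]
[0, 0, np.float64(7.56), -0.0334, 0.0106, -0.0019, 100]
[0, 0, np.float64(7.56), -0.0317, 0.0149, -0.0019, 100]
[0, 0, np.float64(7.56), -0.0295, 0.0189, -0.0019, 100]
[0, 0, np.float64(7.56), -0.0268, 0.0226, -0.0019, 100]
[0, 0, np.float64(7.56), -0.0236, 0.026, -0.0019, 100]
```

>>> play_rows:
  deltas:
    - [0,0,7.56,-0.033,-0.012,-0.002,100]
    - [0,0,7.56,-0.034,-0.008,-0.002,100]
    - [0,0,7.56,-0.035,-0.003,-0.002,100]
    - [0,0,7.56,-0.035,0.0015,-0.002,100]
    - [0,0,7.56,-0.0345,0.006,-0.002,100]

```text
time: 1.2
position: [0.3256, 0.4305, 0.2415]
orientation: [0.0, 0.48, 0.877, 0.0]
contact_force: [0.7, 0.8, -0.3]
width: 0.0519
grasp_force: 0.0
```

>>> play_rows:
  deltas:
    - [0,0,7.56,-0.033,0.0105,-0.002,150]
    - [0,0,7.56,-0.032,0.015,-0.002,150]
    - [0,0,7.56,-0.0295,0.019,-0.002,150]
    - [0,0,7.56,-0.027,0.0225,-0.002,150]
    - [0,0,7.56,-0.0235,0.026,-0.002,150]

```text
time: 1.7
position: [0.4609, 0.3189, 0.2516]
orientation: [-0.0, 0.738, 0.675, 0.0]
contact_force: [-0.1, -0.2, 0.2]
width: 0.0349
grasp_force: 0.0
```

Run:
```python
from h import *
im,w=shot("wrist"); np.savez("w1.npz",f=im["frame"],w=w); s=ctrl.state()
print(im["xyz"],s["position"],s["width"],toolplan([.46,.32,.25],[.9965,-.084]))
for k in("mixer","wedge"):print(k,[(round(d["conf"],2),np.round(d["extent"])) for d in models.look_for("wrist",k)])
cv2.imwrite("pics/c.png",im["frame"][...,::-1])
```

```text
[0.4671355  0.39968654 0.39486794] [0.46498944 0.31580387 0.2517332 ] 0.035274357498323604 (array([ 0.0037, -0.0054,  0.0017]), np.float64(-0.72))
mixer [(0.7, array([254., 316., 119.,  68.]))]
wedge [(0.92, array([243., 194.,  44.,  82.]))]
```

View pics/c.png

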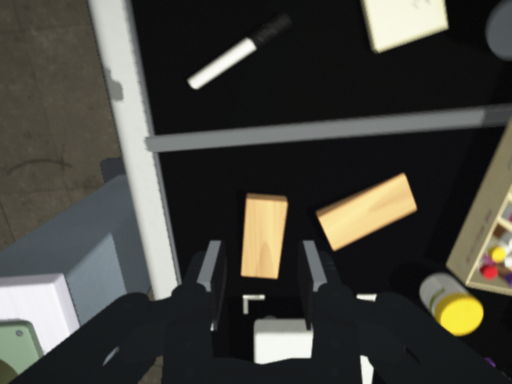

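The wrist view shows the wedge at (264,236), with its thick back face at (267,198) and its thin end at (260,277). The mixer's left part is at (283,340), and there is a gray bar behind the wedge at row ~130.

Run:
```python
from h import *
d=np.load("w1.npz");w=d["w"];f=d["f"].astype(int)
x,y,z=w[...,0],w[...,1],w[...,2]
print("bar",np.round(w[128,250],3),np.round(w[140,250],3),np.round(w[115,250],3),np.round(w[170,250],3))
hsv=cv2.cvtColor(d["f"],cv2.COLOR_RGB2HSV)
m=(hsv[...,1]>60)&(hsv[...,2]>90); sub=np.zeros_like(m); sub[185:285,235:295]=1; m&=sub; m&=(z<.03)
P=w[m]; print(m.sum(),rect(P))
c=P.mean(0); print("plane",np.linalg.lstsq(np.c_[P[:,:2]-c[:2],np.ones(len(P))],P[:,2],rcond=None)[0],c)
for v in (198,205,220,240,260,275): 
    u=np.where(m[v])[0]; print(v,u.min(),u.max(),np.round(w[v,[u.min(),u.max()]],4).tolist())
m=(z>.04)&(z<.075)&(y<.12)&(y>.0)&(x>.35)
sub[:]=0;sub[310:384,250:318]=1; Q=w[m&sub.astype(bool)]; print("mix",len(Q),np.median(Q[:,2]),rect(Q))
for u in range(262,305,10):
    v=np.where((m&sub.astype(bool))[:,u])[0]; print(u,np.round(w[v.min(),u],4) if len(v) else None)
```

```text
bar [0.449 0.351 0.001] [0.448 0.337 0.002] [0.451 0.366 0.001] [0.444 0.299 0.   ]
3315 (array([451.9, 205.6]), array([124.7,  54.5]), np.float64(79.6), [[413.8999938964844, 149.1999969482422], [467.5, 139.39999389648438], [490.0, 262.1000061035156], [436.29998779296875, 271.8999938964844]])
plane [-0.0298326   0.13699127  0.0127759 ] [0.45236065 0.21301259 0.0127759 ]
198 246 285 [[0.4366, 0.2695, 0.02], [0.4844, 0.2618, 0.0104]]
205 245 287 [[0.4344, 0.2605, 0.0199], [0.4868, 0.2487, 0.0013]]
220 244 285 [[0.4308, 0.2394, 0.0167], [0.4828, 0.2279, 0.001]]
240 243 282 [[0.426, 0.2096, 0.0123], [0.4768, 0.1993, 0.001]]
260 241 280 [[0.4188, 0.1739, 0.0006], [0.472, 0.1691, 0.0007]]
275 241 277 [[0.4163, 0.1512, 0.0019], [0.4661, 0.1458, 0.0005]]
mix 2080 0.0577835100075729 (array([465.3,  73.7]), array([51.2, 75. ]), np.float64(85.2), [[425.79998779296875, 51.400001525878906], [500.5, 45.099998474121094], [504.8999938964844, 96.0999984741211], [430.1000061035156, 102.4000015258789]])
262 [0.4409 0.1002 0.0421]
272 [0.4541 0.0995 0.0407]
282 [0.4672 0.0983 0.0426]
292 [0.4804 0.0976 0.0413]
302 [0.4933 0.0964 0.0432]
```

```bash
python3 -c "
from h import *
rows([.4658,.302,.008],[.9964,-.085],6,180)"
```

```text
[0, 0, np.float64(-0.02), -0.0027, 0.001, 0.0405, 180]
[0, 0, np.float64(-0.02), -0.0027, 0.001, 0.0405, 180]
[0, 0, np.float64(-0.02), -0.0027, 0.001, 0.0405, 180]
[0, 0, np.float64(-0.02), -0.0027, 0.001, 0.0405, 180]
[0, 0, np.float64(-0.02), -0.0027, 0.001, 0.0405, 180]
[0, 0, np.float64(-0.02), -0.0027, 0.001, 0.0405, 180]
```

>>> play_rows:
  deltas:
    - [0,0,0,-0.0027,0.001,0.041,180]
    - [0,0,0,-0.0027,0.001,0.041,180]
    - [0,0,0,-0.0027,0.001,0.041,180]
    - [0,0,0,-0.0027,0.001,0.041,180]
    - [0,0,0,-0.0027,0.001,0.04,180]

```text
time: 2.35
position: [0.4627, 0.3068, 0.046]
orientation: [-0.0, 0.736, 0.677, 0.0]
contact_force: [0.0, -0.3, -0.0]
width: 0.0251
grasp_force: 0.0
```

>>> play_rows:
  deltas:
    - [0,0,0,-0.0027,0.001,0.02,180]
    - [0,0,0,0,0,0.019,180]
    - [0,0,0,0,0,0,180]

```text
time: 2.65
position: [0.462, 0.3029, 0.006]
orientation: [-0.001, 0.736, 0.677, -0.003]
contact_force: [0.2, 0.2, 0.5]
width: 0.025
grasp_force: 0.0
```

Run:
```python
from h import *
im,w=shot("wrist"); t,wt=shot("top"); s=ctrl.state()
np.savez("w2.npz",f=im["frame"],w=w)
print(s["position"],s["contact_force"],s["width"],toolplan([.4658,.302,.008],[.9964,-.085]))
a=im["frame"]; b=cv2.resize(t["frame"][160:260,180:340],None,fx=3,fy=3,interpolation=cv2.INTER_CUBIC)
c=np.zeros((384,992,3),np.uint8);c[:,:512]=a;c[:300,512:]=b
cv2.imwrite("pics/d.png",cv2.resize(c,(800,310))[...,::-1])
```

```text
[0.46409813 0.30400544 0.00862176] [-0.66309781  0.53664919 -0.34881013] 0.025686209284897416 (array([-0.0019,  0.0019,  0.0006]), np.float64(0.12))
```

View pics/d.png

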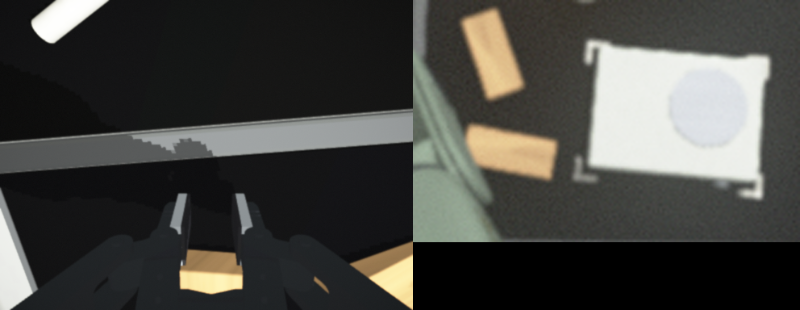

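The wrist view shows the wedge's back centred between the fingers: its edge runs from col 180 to 242 and the fingers sit at 182 and 240. I'll refine the mixer's position from its colour edges.

Run:
```python
from h import *
t=get_image("top"); f=t["frame"].astype(np.uint8)
v=cv2.cvtColor(f,cv2.COLOR_RGB2GRAY); sub=np.zeros_like(v); sub[165:255,240:345]=255
T=q2R(t["orientation"]);o=np.array(t["xyz"])
def ray(p,z):
    r=T@np.array([(p[0]-t["cx"])/t["fx"],(p[1]-t["cy"])/t["fy"],1]); return o+r*(z-o[2])/r[2]
S=4; V=cv2.resize(v,None,fx=S,fy=S,interpolation=cv2.INTER_CUBIC); sub=cv2.resize(sub,None,fx=S,fy=S)
for th in(110,130,150):
    m=((V>th)&(sub>0)).astype(np.uint8); m=cv2.morphologyEx(m,cv2.MORPH_OPEN,np.ones((41,41)))
    cs=max(cv2.findContours(m,0,2)[0],key=cv2.contourArea)[:,0]; 
    P=np.array([ray((q+.5)/S-.5,.058) for q in cs]); r=rect(P); print(th,r[:3],np.array(r[3]).round().tolist())
    a=cv2.moments((P[:,:2]*1e3).astype(np.float32)); print("cm",a['m10']/a['m00'],a['m01']/a['m00'],a['m00'])
```

```text
110 (array([500.6, -18.5]), array([229.1, 171.2]), np.float64(85.8)) [[407.0, -126.0], [577.0, -139.0], [594.0, 89.0], [424.0, 102.0]]
cm 500.6956018899681 -17.670958998692413 36996.453279198104
130 (array([500.8, -17.6]), array([224.6, 167.6]), np.float64(85.6)) [[409.0, -123.0], [576.0, -136.0], [593.0, 88.0], [426.0, 101.0]]
cm 500.6206830237237 -17.387750140665737 36041.3636573315
150 (array([501. , -17.4]), array([222.2, 164.9]), np.float64(85.7)) [[410.0, -122.0], [575.0, -134.0], [592.0, 87.0], [427.0, 100.0]]
cm 500.65195200436403 -17.378751614809218 35298.9514777846
```

>>> play_rows:
  deltas:
    - [0,0,-0.5,-0.006,0.002,0,180]
    - [0,0,0,-0.01,0,0,180]
    - [0,0,0,-0.01,0,0,180]
    - [0,0,0,-0.01,0,0,180]
    - [0,0,0,-0.01,0,0,180]

```text
time: 3.3
position: [0.4629, 0.2562, 0.0086]
orientation: [-0.0, 0.734, 0.68, 0.0]
contact_force: [-0.4, 0.5, -0.2]
width: 0.0252
grasp_force: 0.4
```

>>> play_rows:
  deltas:
    - [0,0,0,-0.01,0,0,180]
    - [0,0,0,-0.009,0,0,180]
    - [0,0,0,-0.008,0,0,180]
    - [0,0,0,-0.006,0,0,180]
    - [0,0,0,0,0,0,180]

```text
time: 3.8
position: [0.4601, 0.2234, 0.0082]
orientation: [-0.0, 0.734, 0.68, -0.0]
contact_force: [-0.7, 0.5, -1.0]
width: 0.0248
grasp_force: 0.0
```

Run:
```python
from h import *
s=ctrl.state(); print(s["position"],s["contact_force"],toolplan([.457,.195,.008],[.997,-.076]))
t,w=shot("top");s=ctrl.state();print(s["position"],s["contact_force"])
a=t["frame"][170:250,190:300]; cv2.imwrite("pics/e.png",cv2.resize(a,None,fx=6,fy=6,interpolation=cv2.INTER_CUBIC)[...,::-1])
```

```text
[0.46007762 0.22337856 0.00819384] [-0.66086359  0.48581657 -1.02324139] (array([-0.0285, -0.0009,  0.0002]), np.float64(-0.02))
[0.46024705 0.22383056 0.00820283] [-0.31436693  0.88990384 -0.77987519]
```

View pics/e.png

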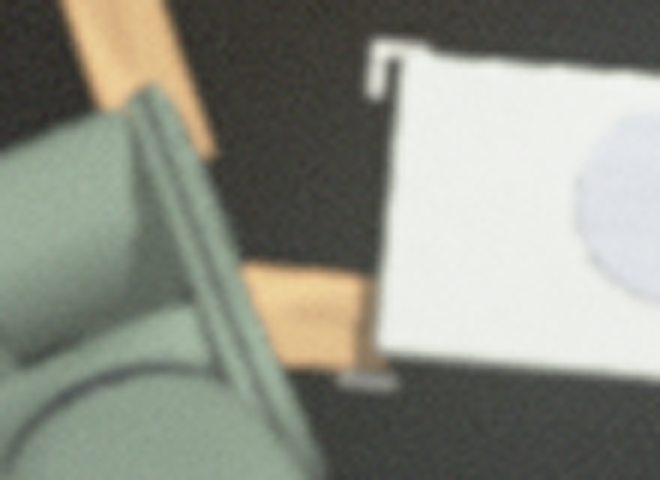

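The top crop shows the wedge lined up with the mixer and its thin end at the left edge, around (368,320). It may sit too near the robot, so I'll check its lateral offset.

```bash
cat >> h.py <<'E'
def ray(t,p,z):
    T=q2R(t["orientation"]);o=np.array(t["xyz"])
    r=T@np.array([(p[0]-t["cx"])/t["fx"],(p[1]-t["cy"])/t["fy"],1]); return o+r*(z-o[2])/r[2]
E
python3 - <<'E'
from h import *
t=get_image("top"); f=t["frame"].astype(float)
o=f[...,0]-f[...,2]
for c in (238,241,244,247,249):
    col=o[:,c]; b=np.where(col[205:240]>35)[0]+205
    def cross(i,j): return i+(35-col[i])/(col[j]-col[i])*(j-i)
    a=cross(b.min()-1,b.min()); e=cross(b.max(),b.max()+1)
    z=.004+.15*max(0,(250-c)*.0033); print(c,round(a,2),round(e,2),ray(t,(c,a),z)[:2].round(4),ray(t,(c,e),z)[:2].round(4))
v=cv2.cvtColor(t["frame"],cv2.COLOR_RGB2GRAY).astype(float)
for c in (258,264,270,280):
    col=v[:,c]; b=np.where(col[170:240]>130)[0]+170
    print(c,ray(t,(c,b.min()-.5),.058)[:2].round(4),ray(t,(c,b.max()+.5),.058)[:2].round(4))
E
```

```text
238 213.81 231.09 [0.4786 0.1457] [0.422  0.1447]
241 213.84 231.07 [0.4788 0.1358] [0.4222 0.1349]
244 214.24 231.4 [0.4778 0.1259] [0.4214 0.1251]
247 214.59 231.4 [0.4769 0.116 ] [0.4216 0.1153]
249 215.07 230.89 [0.4755 0.1094] [0.4234 0.1087]
258 [0.5951 0.0817] [0.4253 0.0803]
264 [0.5887 0.0624] [0.4255 0.0615]
270 [0.5857 0.0431] [0.4226 0.0427]
280 [0.5828 0.011 ] [0.4199 0.0113]
```

The wedge lies within about 3 mm of the foot's centre line, so I'll continue.

>>> play_rows:
  deltas:
    - [0,0,0,-0.008,0.0005,0,180]
    - [0,0,0,-0.008,0.0005,0,180]
    - [0,0,0,-0.006,0,0,180]
    - [0,0,0,-0.004,0,0,180]
    - [0,0,0,0,0,0,180]

```text
time: 4.4
position: [0.4592, 0.1976, 0.0083]
orientation: [-0.0, 0.734, 0.68, -0.0]
contact_force: [-0.7, -0.2, 0.1]
width: 0.0252
grasp_force: 0.0
```

>>> play_rows:
  deltas:
    - [0,0,0,-0.002,0,0,180]
    - [0,0,0,-0.002,0,0,180]
    - [0,0,0,0,0,0,180]

```text
time: 4.7
position: [0.4592, 0.1942, 0.0083]
orientation: [-0.0, 0.733, 0.68, 0.0]
contact_force: [-0.3, -0.4, -0.1]
width: 0.0251
grasp_force: 0.0
```

>>> play_rows:
  deltas:
    - [0,0,0,-0.002,0,0,180]
    - [0,0,0,-0.002,0,0,180]
    - [0,0,0,0,0,0,180]

```text
time: 5.0
position: [0.4588, 0.1902, 0.0083]
orientation: [-0.0, 0.733, 0.68, -0.0]
contact_force: [-0.0, 0.2, 0.1]
width: 0.025
grasp_force: 0.0
```

>>> play_rows:
  deltas:
    - [0,0,0,-0.002,0,0,180]
    - [0,0,0,0,0,0,180]

```text
time: 5.2
position: [0.4587, 0.1882, 0.0083]
orientation: [-0.0, 0.733, 0.68, -0.0]
contact_force: [0.2, 0.0, -0.3]
width: 0.0253
grasp_force: 0.0
```

>>> play_rows:
  deltas:
    - [0,0,0,-0.002,0,0,180]
    - [0,0,0,0,0,0,180]

```text
time: 5.4
position: [0.4585, 0.1862, 0.0083]
orientation: [-0.0, 0.733, 0.68, -0.0]
contact_force: [-0.4, 0.1, 0.4]
width: 0.0251
grasp_force: 0.0
```

>>> play_rows:
  deltas:
    - [0,0,0,-0.001,0,0,180]
    - [0,0,0,-0.001,0,0,180]
    - [0,0,0,0,0,0,180]

```text
time: 5.7
position: [0.4584, 0.1843, 0.0083]
orientation: [0.0, 0.733, 0.68, 0.0]
contact_force: [0.7, -0.3, 0.7]
width: 0.0251
grasp_force: 0.0
```

>>> play_rows:
  deltas:
    - [0,0,0,-0.001,0,0,180]
    - [0,0,0,-0.001,0,0,180]
    - [0,0,0,0,0,0,180]

```text
time: 6.0
position: [0.4582, 0.1823, 0.0083]
orientation: [-0.0, 0.733, 0.68, -0.0]
contact_force: [-0.1, 0.2, -0.1]
width: 0.0254
grasp_force: 0.0
```

>>> play_rows:
  deltas:
    - [0,0,0,-0.001,0,0,180]
    - [0,0,0,-0.001,0,0,180]
    - [0,0,0,0,0,0,180]

```text
time: 6.3
position: [0.4581, 0.1803, 0.0083]
orientation: [-0.0, 0.733, 0.68, 0.0]
contact_force: [0.6, 0.0, -0.5]
width: 0.0251
grasp_force: 0.0
```

>>> play_rows:
  deltas:
    - [0,0,0,-0.001,0,0,180]
    - [0,0,0,-0.001,0,0,180]
    - [0,0,0,0,0,0,180]

```text
time: 6.6
position: [0.4579, 0.1782, 0.0083]
orientation: [-0.0, 0.733, 0.68, -0.0]
contact_force: [0.5, 0.9, -0.5]
width: 0.0252
grasp_force: 0.0
```

>>> play_rows:
  deltas:
    - [0,0,0,-0.001,0,0,180]
    - [0,0,0,0,0,0,180]

```text
time: 6.8
position: [0.4578, 0.1773, 0.0083]
orientation: [-0.0, 0.733, 0.68, -0.0]
contact_force: [-0.1, -0.6, 0.3]
width: 0.0248
grasp_force: 0.1
```

>>> play_rows:
  deltas:
    - [0,0,0,-0.001,0,0,180]
    - [0,0,0,0,0,0,180]

```text
time: 7.0
position: [0.4578, 0.1763, 0.0083]
orientation: [-0.0, 0.733, 0.68, 0.0]
contact_force: [-0.2, 0.4, -0.9]
width: 0.0251
grasp_force: 0.1
```

>>> play_rows:
  deltas:
    - [0,0,0,-0.001,0,0,180]
    - [0,0,0,0,0,0,180]

```text
time: 7.2
position: [0.4577, 0.1753, 0.0083]
orientation: [-0.0, 0.733, 0.68, 0.0]
contact_force: [-0.5, 1.0, -0.1]
width: 0.0255
grasp_force: 0.1
```

>>> play_rows:
  deltas:
    - [0,0,0,-0.001,0,0,180]
    - [0,0,0,0,0,0,180]

```text
time: 7.4
position: [0.4576, 0.1743, 0.0083]
orientation: [0.0, 0.733, 0.68, 0.0]
contact_force: [0.4, 1.2, -0.4]
width: 0.0248
grasp_force: 0.1
```

```bash
cat >> h.py <<'E'
def fmean(n=6):
    F=[]
    for i in range(n): im=get_image("top"); F.append(ctrl.state()["contact_force"])
    z=cloud(im); k=(z[...,2]>.045)&(abs(z[...,0]-.5)<.1)&(abs(z[...,1]+.02)<.12)
    P=z[k]; A=np.c_[P[:,:2]-[.5,-.02],np.ones(len(P))]; c=np.linalg.lstsq(A,P[:,2],rcond=None)[0]
    print("F",np.mean(F,0).round(2),"sd",np.std(F,0).round(2),"pos",ctrl.state()["position"],"top plane",c.round(4),"t",ctrl.state()["time"])
E
python3 -c "
from h import *
fmean()"
```

```text
F [ 0.12 -0.46  0.15] sd [0.39 0.29 0.34] pos [0.457571   0.17434465 0.00828182] top plane [-0.0833  0.0548  0.0596] t 7.7
```

>>> play_rows:
  deltas:
    - [0,0,0,-0.001,0,0,180]
    - [0,0,0,0,0,0,180]

```text
time: 7.9
position: [0.4576, 0.1734, 0.0083]
orientation: [-0.0, 0.733, 0.68, 0.0]
contact_force: [-0.1, 1.4, -0.1]
width: 0.0252
grasp_force: 0.1
```

>>> play_rows:
  deltas:
    - [0,0,0,-0.001,0,0,180]
    - [0,0,0,0,0,0,180]

```text
time: 8.1
position: [0.4575, 0.1723, 0.0083]
orientation: [-0.0, 0.733, 0.68, 0.0]
contact_force: [0.0, -0.2, -0.6]
width: 0.0253
grasp_force: 0.1
```

>>> play_rows:
  deltas:
    - [0,0,0,-0.001,0,0,180]
    - [0,0,0,0,0,0,180]

```text
time: 8.3
position: [0.4574, 0.1713, 0.0083]
orientation: [-0.0, 0.733, 0.68, 0.0]
contact_force: [-0.8, -0.1, -0.4]
width: 0.0251
grasp_force: 0.1
```

```bash
python3 -c "
from h import *
fmean()"
```

```text
F [0.15 0.16 0.01] sd [0.61 0.29 0.59] pos [0.45737901 0.1713817  0.00830074] top plane [-0.1519  0.1073  0.0609] t 8.6
```

>>> play_rows:
  deltas:
    - [0,0,0,-0.001,0,0,180]
    - [0,0,0,0,0,0,180]

```text
time: 8.8
position: [0.4574, 0.1704, 0.0083]
orientation: [0.0, 0.733, 0.68, 0.0]
contact_force: [0.7, 0.8, 1.2]
width: 0.0247
grasp_force: 0.1
```

>>> play_rows:
  deltas:
    - [0,0,0,-0.001,0,0,180]
    - [0,0,0,0,0,0,180]

```text
time: 9.0
position: [0.4573, 0.1694, 0.0083]
orientation: [-0.0, 0.733, 0.68, 0.0]
contact_force: [0.5, 1.1, 0.2]
width: 0.0249
grasp_force: 0.1
```

>>> play_rows:
  deltas:
    - [0,0,0,-0.001,0,0,180]
    - [0,0,0,0,0,0,180]

```text
time: 9.2
position: [0.4572, 0.1683, 0.0083]
orientation: [-0.0, 0.733, 0.68, -0.0]
contact_force: [-0.1, 0.3, 0.8]
width: 0.0253
grasp_force: 0.1
```

Run:
```python
from h import *
fmean()
a=get_image("top")["frame"]; b=get_image("scene")["frame"]
A=cv2.resize(a[170:250,190:300],None,fx=5,fy=5,interpolation=cv2.INTER_CUBIC)[:400]
B=cv2.resize(b[175:240,185:235],None,fx=5,fy=5,interpolation=cv2.INTER_CUBIC)
c=np.zeros((400,800,3),np.uint8);c[:,:550]=A;c[:325,550:]=B[:325,:250];cv2.imwrite("pics/f.png",c[...,::-1])
```

```text
F [ 0.4  -0.04  0.3 ] sd [0.34 0.17 0.3 ] pos [0.45713212 0.16838379 0.00831467] top plane [-0.225   0.1651  0.0624] t 9.5
```

View pics/f.png

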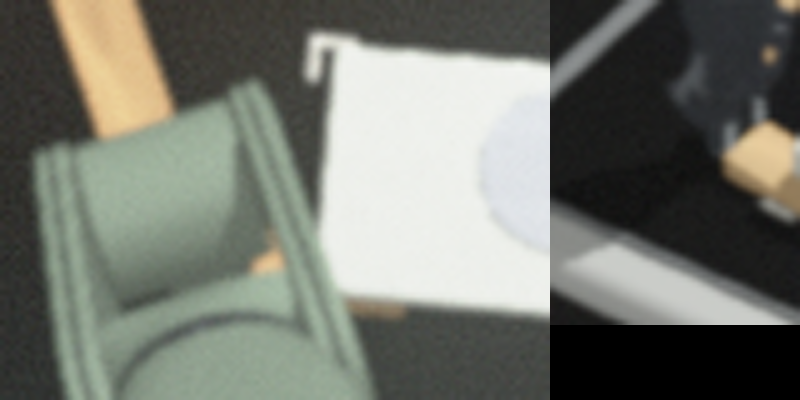

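The top crop shows a thin strip of the wedge sticking out past the mixer's near edge at (375,308). I'll measure its lateral offset.

Run:
```python
from h import *
t=get_image("top"); f=t["frame"].astype(int)
for c in (258,261,264,267,270,273):
    print(c,[tuple(f[r,c]) for r in range(226,236)])
for c,r in ((262,229.5),(262,232.5),(270,229.5),(270,232.5)): print(c,r,ray(t,(c,r),.006)[:2].round(4),ray(t,(c,r),.058)[:2].round(4))
```

```text
258 [(np.int64(232), np.int64(235), np.int64(229)), (np.int64(222), np.int64(226), np.int64(218)), (np.int64(194), np.int64(202), np.int64(190)), (np.int64(165), np.int64(175), np.int64(157)), (np.int64(158), np.int64(169), np.int64(150)), (np.int64(162), np.int64(172), np.int64(154)), (np.int64(160), np.int64(175), np.int64(154)), (np.int64(163), np.int64(181), np.int64(160)), (np.int64(163), np.int64(181), np.int64(162)), (np.int64(160), np.int64(176), np.int64(159))]
261 [(np.int64(237), np.int64(239), np.int64(235)), (np.int64(233), np.int64(235), np.int64(230)), (np.int64(214), np.int64(217), np.int64(209)), (np.int64(176), np.int64(173), np.int64(161)), (np.int64(147), np.int64(135), np.int64(116)), (np.int64(138), np.int64(124), np.int64(101)), (np.int64(115), np.int64(105), np.int64(86)), (np.int64(93), np.int64(91), np.int64(81)), (np.int64(78), np.int64(81), np.int64(75)), (np.int64(90), np.int64(96), np.int64(89))]
264 [(np.int64(236), np.int64(238), np.int64(234)), (np.int64(233), np.int64(236), np.int64(231)), (np.int64(221), np.int64(224), np.int64(217)), (np.int64(184)
[... 1166 characters left out ...]
int64(81), np.int64(73)), (np.int64(67), np.int64(70), np.int64(66))]
273 [(np.int64(238), np.int64(240), np.int64(235)), (np.int64(236), np.int64(239), np.int64(234)), (np.int64(235), np.int64(237), np.int64(232)), (np.int64(218), np.int64(221), np.int64(214)), (np.int64(167), np.int64(174), np.int64(163)), (np.int64(108), np.int64(112), np.int64(108)), (np.int64(78), np.int64(82), np.int64(74)), (np.int64(75), np.int64(75), np.int64(71)), (np.int64(72), np.int64(72), np.int64(67)), (np.int64(72), np.int64(75), np.int64(72))]
262 229.5 [0.4284 0.0661] [0.4254 0.0678]
262 232.5 [0.4186 0.066 ] [0.4161 0.0677]
270 229.5 [0.4287 0.0398] [0.4258 0.0427]
270 232.5 [0.4189 0.0398] [0.4164 0.0427]
```

The wedge's near edge is at x≈0.420, so it is about 4 mm off the foot's centre line and still fully under the foot. I'll keep going.

>>> play_rows:
  deltas:
    - [0,0,0,-0.001,0.0005,0,180]
    - [0,0,0,0,0,0,180]

```text
time: 9.85
position: [0.4576, 0.1673, 0.0083]
orientation: [-0.0, 0.733, 0.68, 0.0]
contact_force: [0.0, 1.1, 0.0]
width: 0.0249
grasp_force: 0.1
```

>>> play_rows:
  deltas:
    - [0,0,0,-0.001,0.0005,0,180]
    - [0,0,0,0,0,0,180]

```text
time: 10.05
position: [0.4581, 0.1663, 0.0083]
orientation: [-0.0, 0.733, 0.68, 0.0]
contact_force: [-0.2, -0.0, -1.0]
width: 0.0251
grasp_force: 0.1
```

>>> play_rows:
  deltas:
    - [0,0,0,-0.001,0,0,180]
    - [0,0,0,0,0,0,180]

```text
time: 10.25
position: [0.458, 0.1653, 0.0083]
orientation: [0.0, 0.733, 0.68, 0.0]
contact_force: [-0.1, 0.8, 0.3]
width: 0.0253
grasp_force: 0.1
```

>>> play_rows:
  deltas:
    - [0,0,0,-0.001,0,0,180]
    - [0,0,0,0,0,0,180]

```text
time: 10.45
position: [0.4579, 0.1643, 0.0083]
orientation: [-0.0, 0.733, 0.68, 0.0]
contact_force: [0.8, -0.1, 0.3]
width: 0.0253
grasp_force: 0.1
```

```bash
python3 -c "
from h import *
fmean(3)"
```

```text
F [-0.    0.19 -0.16] sd [0.29 0.49 0.04] pos [0.45788386 0.16429543 0.00830024] top plane [-0.3597  0.2763  0.0654] t 10.6
```

>>> play_rows:
  deltas:
    - [0,0,0,-0.001,0,0,180]
    - [0,0,0,0,0,0,180]

```text
time: 10.8
position: [0.4579, 0.1634, 0.0083]
orientation: [-0.0, 0.733, 0.68, 0.0]
contact_force: [0.1, 1.4, -0.0]
width: 0.0251
grasp_force: 0.5
```

>>> play_rows:
  deltas:
    - [0,0,0,-0.001,0,0,180]
    - [0,0,0,0,0,0,180]

```text
time: 11.0
position: [0.458, 0.1627, 0.0084]
orientation: [-0.0, 0.734, 0.68, 0.0]
contact_force: [-0.2, 3.2, -0.3]
width: 0.0251
grasp_force: 1.5
```

>>> play_rows:
  deltas:
    - [0,0,0,-0.001,0,0,180]
    - [0,0,0,0,0,0,180]

```text
time: 11.2
position: [0.458, 0.162, 0.0084]
orientation: [-0.0, 0.734, 0.68, 0.001]
contact_force: [0.7, 5.3, -0.8]
width: 0.0249
grasp_force: 2.6
```

```bash
python3 -c "
from h import *
fmean(4)"
```

```text
F [ 0.    5.32 -1.47] sd [0.54 0.48 0.57] pos [0.45803337 0.16196263 0.00838526] top plane [-0.4514  0.3557  0.0677] t 11.4
```

Contact with the foot gives a steady 5 N, so the wedge is snug. I'll back off, rise, shut the fingers and move over the corner.

>>> play_rows:
  deltas:
    - [0,0,0,0.005,0,0,180]
    - [0,0,0,0.015,0,0,180]
    - [0,0,0,0.01,0,-0.01,180]
    - [0,0,0,0,0,-0.045,220]
    - [0,0,0,0,0,-0.045,255]

```text
time: 11.9
position: [0.459, 0.1919, 0.1086]
orientation: [-0.0, 0.733, 0.68, -0.002]
contact_force: [1.2, -0.7, 0.6]
width: 0.0003
grasp_force: 0.0
```

Run:
```python
from h import *
t=get_image("top"); w=cloud(t); f=t["frame"]
v=cv2.cvtColor(f,cv2.COLOR_RGB2GRAY).astype(float)
for c in (264,270,280):
    col=v[:,c]; b=np.where(col[170:240]>130)[0]+170
    print(c,ray(t,(c,b.min()-.5),.058)[:2].round(4),ray(t,(c,b.max()+.5),.058)[:2].round(4))
print(ctrl.state()["position"],toolplan([.449,.075,.09],[.997,-.076]))
im,w=shot("wrist"); np.savez("w3.npz",f=im["frame"],w=w);cv2.imwrite("pics/g.png",im["frame"][...,::-1])
```

```text
264 [0.5887 0.0624] [0.4224 0.0615]
270 [0.5857 0.0431] [0.4195 0.0427]
280 [0.5828 0.011 ] [0.4199 0.0113]
[0.4636876  0.19359029 0.11631034] (array([-0.1195, -0.0061,  0.0257]), np.float64(0.08))
```

View pics/g.png

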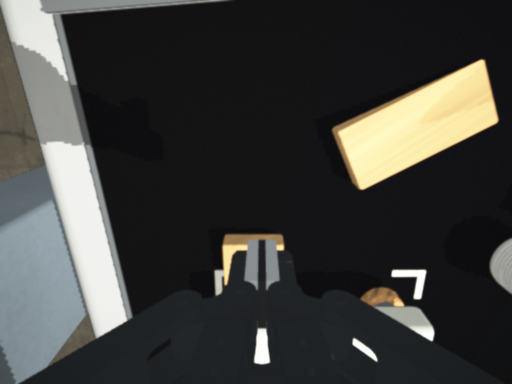

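The wedge back is at (253,240), under the mixer's left edge. The far-left foot still sits on its cork pad at (382,297). Next is the press.

>>> play_rows:
  deltas:
    - [0,0,0,-0.03,-0.001,0,255]
    - [0,0,0,-0.03,-0.001,0,255]
    - [0,0,0,-0.03,-0.001,0,255]
    - [0,0,0,-0.027,-0.001,0,255]
    - [0,0,0,0,0,0.02,255]

```text
time: 12.5
position: [0.4481, 0.0732, 0.0895]
orientation: [0.002, 0.734, 0.679, 0.001]
contact_force: [0.5, 0.5, -0.2]
width: -0.0002
grasp_force: 0.0
```

>>> play_rows:
  deltas:
    - [0,0,0,0,0,0.015,255]
    - [0,0,0,0,0,0.007,255]
    - [0,0,0,0,0,0,255]

```text
time: 12.8
position: [0.4463, 0.0751, 0.0653]
orientation: [-0.001, 0.733, 0.68, -0.001]
contact_force: [-0.9, 0.1, -0.0]
width: 0.0
grasp_force: 0.0
```

>>> play_rows:
  deltas:
    - [0,0,0,0,0.002,0.002,255]
    - [0,0,0,0,0,0.002,255]
    - [0,0,0,0,0,0,255]

```text
time: 13.1
position: [0.4493, 0.0749, 0.0625]
orientation: [0.0, 0.733, 0.68, 0.0]
contact_force: [-0.1, 0.4, 0.5]
width: 0.0001
grasp_force: 0.0
```

>>> play_rows:
  deltas:
    - [0,0,0,0,0,0.001,255]
    - [0,0,0,0,0,0.001,255]
    - [0,0,0,0,0,0,255]

```text
time: 13.4
position: [0.449, 0.0748, 0.0603]
orientation: [-0.0, 0.733, 0.68, 0.0]
contact_force: [-0.4, 0.5, -0.5]
width: -0.0
grasp_force: 0.0
```

>>> play_rows:
  deltas:
    - [0,0,0,0,0,0.001,255]
    - [0,0,0,0,0,0,255]

```text
time: 13.6
position: [0.449, 0.0748, 0.0592]
orientation: [-0.0, 0.733, 0.68, -0.0]
contact_force: [0.2, 0.5, 0.4]
width: -0.0001
grasp_force: 0.0
```

>>> play_rows:
  deltas:
    - [0,0,0,0,0,0.001,255]
    - [0,0,0,0,0,0,255]

```text
time: 13.8
position: [0.449, 0.0747, 0.0582]
orientation: [-0.0, 0.733, 0.68, -0.0]
contact_force: [0.5, 0.6, 0.2]
width: 0.0001
grasp_force: 0.0
```

>>> play_rows:
  deltas:
    - [0,0,0,0,0,0.0005,255]
    - [0,0,0,0,0,0,255]

```text
time: 14.0
position: [0.449, 0.0748, 0.0577]
orientation: [-0.0, 0.733, 0.68, -0.0]
contact_force: [-0.0, -0.1, 0.0]
width: -0.0005
grasp_force: 0.0
```

>>> play_rows:
  deltas:
    - [0,0,0,0,0,0.0005,255]
    - [0,0,0,0,0,0,255]

```text
time: 14.2
position: [0.4491, 0.0748, 0.0575]
orientation: [0.0, 0.733, 0.68, 0.0]
contact_force: [-0.8, -0.2, 2.1]
width: 0.0001
grasp_force: 1.1
```

>>> play_rows:
  deltas:
    - [0,0,0,0,0,0.0005,255]
    - [0,0,0,0,0,0,255]

```text
time: 14.4
position: [0.4492, 0.0748, 0.0574]
orientation: [0.0, 0.733, 0.68, 0.0]
contact_force: [-1.8, -1.0, 6.1]
width: 0.0002
grasp_force: 3.5
```

>>> play_rows:
  deltas:
    - [0,0,0,0,0,0.0005,255]
    - [0,0,0,0,0,0,255]

```text
time: 14.6
position: [0.4491, 0.0748, 0.0574]
orientation: [0.0, 0.733, 0.68, 0.0]
contact_force: [-3.2, -1.2, 10.5]
width: -0.0002
grasp_force: 5.5
```

>>> play_rows:
  deltas:
    - [0,0,0,0,0,0,255]
    - [0,0,0,0,0,0,255]
    - [0,0,0,0,0,0,255]
    - [0,0,0,0,0,0,255]
    - [0,0,0,0,0,0,255]

```text
time: 15.1
position: [0.4492, 0.0748, 0.0574]
orientation: [0.0, 0.733, 0.68, 0.0]
contact_force: [-2.7, -0.4, 11.1]
width: 0.0004
grasp_force: 5.5
```

>>> play_rows:
  deltas:
    - [0,0,0,0,0,-0.002,255]
    - [0,0,0,0,0,-0.01,255]
    - [0,0,0,0,0,-0.04,255]
    - [0,0,0,0,0,-0.04,255]
    - [0,0,0,0.03,0,-0.04,255]

```text
time: 15.6
position: [0.4508, 0.103, 0.1901]
orientation: [0.0, 0.735, 0.679, -0.001]
contact_force: [1.1, -0.0, -0.3]
width: -0.0001
grasp_force: 0.0
```

>>> play_rows:
  deltas:
    - [0,0,0,0.05,0,-0.02,255]
    - [0,0,0,0.05,0,0,255]
    - [0,0,0,0.05,0,0,255]
    - [0,0,0,0.04,0,0,255]
    - [0,0,0,0,0,0,255]

```text
time: 16.1
position: [0.4656, 0.295, 0.207]
orientation: [-0.001, 0.732, 0.682, 0.001]
contact_force: [-0.2, -0.5, -0.7]
width: 0.0003
grasp_force: 0.0
```

Run:
```python
from h import *
t=get_image("top"); W=[cloud(get_image("top")) for _ in range(4)]; w=np.nanmean(W,0)
R0=np.load("top.npz")["w"]
def pl(w):
    yaw=-.076;d=w[...,:2]-[.4995,-.0175]; u=d[...,0]+.076*d[...,1]*-1; v=d[...,1]+.076*d[...,0]
    k=(abs(u)<.065)&(abs(v)<.095)&(w[...,2]>.04)&(np.hypot(u-.012,v+.04)>.06)
    A=np.c_[u[k],v[k],np.ones(k.sum())]; return np.linalg.lstsq(A,w[...,2][k],rcond=None)[0].round(4),k.sum()
print(pl(R0),pl(w),ctrl.state()["position"],ctrl.state()["time"])
f=t["frame"]; a=cv2.resize(f[165:255,180:345],None,fx=4,fy=4,interpolation=cv2.INTER_CUBIC); cv2.imwrite("pics/h.png",a[...,::-1])
```

```text
(array([-0.0004, -0.0012,  0.0575]), np.int64(1365)) (array([ 0.0001, -0.001 ,  0.0575]), np.int64(1363)) [0.4652753  0.28924746 0.20700147] 16.35
```

View pics/h.png

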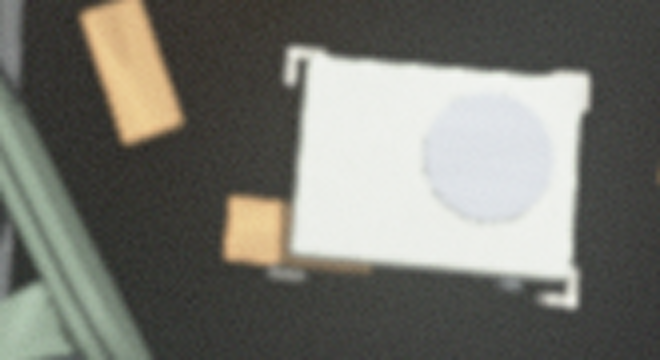

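The top view shows the wedge under the near-left foot, with its visible part around (258,230). The mixer is in place at (440,165) with no measurable tilt: the top plane is unchanged at z = 57.5 mm. The 11 N press on the corner produced only about 0.1 mm of sinkage, so I'm handing the job in.

```bash
python3 -c "
from h import *
print(ticket.sign_off())"
```

```text
the job is handed in; nothing more can be done
None
```

The job is handed in: the wedge sits snug under the bare foot, an 11 N press on that corner moved it only about 0.1 mm, and the mixer stayed level and in place with nothing else knocked.

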